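# Swap the trays under the marking gantry

## Robot

A 6-joint arm with a two-finger parallel gripper is mounted at the origin on the work surface. World frame = base frame: x ahead of the robot, y to its left, z up, the work surface at z = 0. Lengths are in m, angles in rad, forces in N, time in s.
With the tool pointing down it reaches from about 0.35 to 0.975 m from the base axis. Payload 4.9 kg.
Tool frame: the origin (TCP) lies at the very end of the fingers, on their centre line; the grasp point (between the pads) lies 19 mm behind it; z points along the fingers, y is the line along which they close (so a half turn about z gives the same grasp; the last joint's range is limited). The gripper opens to 85 mm and grips with 20 to 120 N. Pads are 22 mm wide; open, the fingers measure 114 mm over their backs; the gripper's body (76 mm by 85 mm) begins 54 mm behind the grasp point. The pads swing forward as they close: fully open they stand 13 mm farther back than shut.
Start: joints at [-1.44, 0.053, 1.613, -0, 1.476, -0.119], TCP at [0.155, -0.606, 0.231] pointing down, gripper open.
Joint ranges: [-3.01, 3.01], [-1.01, 2.22], [0.06, 2.58], [-1.02, 4.17], [0.09, 2.62], [-3.14, 3.14]. Speed limits (rad/s): [2.57, 2.57, 3.14, 3.14, 3.14, 3.14].

## Interface

Orientations are given as a rotation vector (axis times angle).
In Python, from station import ctrl gives the robot as it stands. The module is installed in compiled form; this text tells all that it offers.
- The arm moves only by the tool jog_arm, never from a script. Its argument "steps" is a list of rows, each an object with "delta_rot": the turn, a rotation vector about the tool's x, y, z in degrees, a list of three; "linear": the shift along the tool's x, y, z in m, a list of three; "grip": the finger opening in m, from 0 to 0.0854. In form: [{"delta_rot": [rx, ry, rz], "linear": [x, y, z], "grip": grip}, ...]. A call has 1 to 10 rows; each row shifts and turns the commanded pose from where the row before left it, along the tool's axes as they then stand; what a row does not reach is not made up. A row lasts 1/10 s, in which the tool goes at most 50 mm and 8.59 degrees, less where a joint would pass 70% of its speed; a pose out of reach is approached as far as the arm can. A call with a gripper value outside its range is refused whole. The fingers move at their own pace and stop on an object; "newtons" is the grip in N (left out, the last holds). Time passes only in rows, so rows that do not move let the fingers close. It gives the time, the measured TCP pose, the force, the opening and the grip force at its end, in the units of the state.
- ctrl.get_obs(): the state, without advancing time (a new reading comes with each control period).
- ctrl.get_image(name): name is "side" or "top" or "wrist"; returns (picture, depth): 400x640x3 uint8, red, green, blue; 400x640 float32, m along the optical axis (not along the pixel's ray), 0 where there is no reading.
- ctrl.camera_info(name): a dict with "camera_matrix" (3x3 intrinsics, pixels), "R" (3x3) and "t" (3): a world point X has camera coordinates R X + t; the wrist camera has in their place "T_tool_cam" (4x4, takes a point from camera to tool coordinates, whose origin is the TCP and whose axes are the flange's). Camera axes: x right, y down, z forward; pixel columns grow to the right and rows downward; lengths in m; the calibration is good to about 2 mm. A picture is of the moment at which its call begins: read the wrist's pose just before it. camera_info takes no time and is no camera call.
- ctrl.finish_job(): hands the job in; it is judged then, once.
The state is a dict: "t": time; "q": joint angles; "dq": joint speeds; "effort": joint torques, N m; "tool_pos": TCP position; "tool_rot": TCP orientation; "contact_force": force on the tool from outside, world axes, zero at the start; "wrist_torque": the same for the moment, N m; "opening": finger opening in m; "grip_force": force on a finger pad.
Only numpy, scipy, OpenCV 4.12 (cv2) and the standard library are available. Lean on these libraries where they do the work, as an engineer would, in place of code of your own. Each camera call takes 0.05 s, during which the arm holds its last target. There are 200 camera calls.

## Task

With a fingertip behind its upturned lip, draw the tray that carries the steel ring out along its rails until it is fully out at its stop; then push the other tray, which carries the square plate, fully home towards the gantry at the back. Do not pinch a lip, do not lift anything, leave the ring and the plate seated in their trays, and leave everything else on the bench where it stands.

Things in the scene. Friction and masses are not known exactly. Their poses are not given: they have to be found in the camera images.
- ring_tray (a joint): how far the ring's tray is drawn out along its rails, m: 0 = fully home (away from the robot), 0.12 = fully out (hard stops at both ends). It moves along -x of ring_lip as it is drawn. About 2.5 N of friction plus 12 N s/m of damping: it stays where it is left. It starts home. The marking gantry, a beam on two posts, stands across the back of the bench, more than 140 mm behind the home position of the lips and 113 mm or more above the bench.
- plate_tray (a joint): the same for the plate's tray, which starts fully out. Which of the two slides is on the left varies; each slide has its own position and yaw (up to 15 degrees).
- ring_lip (a point): middle of the top edge of the lip of the ring's tray, moves with the tray. Its x axis points along the rails from the front (robot side) to the back, y along the lip, z up. The lip is an upright dark steel flange at the tray's front end, 8 mm thick along x (4 mm either side of this point), 112 mm long along y, its top 30 mm above the flat tray deck. Behind it (+x) 56 mm of the deck is bare up to the 5 mm high rim of the seat.
- plate_lip (a point): the same point on the lip of the plate's tray, which is the same in every size. The bench and the slide's base in front of the lip (-x) lie 38 mm or more below the lip's top; the lip's front face is flat and 38 mm high.
- ring_lip_front: front skin of the ring tray's lip (the half that faces the robot), 4 mm thick; fixed to the tray; origin at the tray's origin, under the middle of its deck
- ring_lip_back: back skin of that lip (faces the ring), 4 mm thick, where the fingertip hooks; origin as above
- plate_lip_front: front skin of the plate tray's lip, 4 mm thick; origin under the middle of that tray's deck
- plate_lip_back: back skin of the plate tray's lip, 4 mm thick; origin as above
- ring_seat (a point): middle of the square seat of the ring's tray, on its deck (28 mm above the bench): 84 mm inside a rim 5 mm high; 106 mm behind the lip; axes as ring_lip
- plate_seat (a point): the same point on the plate's tray
- ring: loose flat steel ring, outer diameter 80, bore 48, 10 mm thick, lying in its tray's seat with 2 mm of play; origin in the centre of its underside
- plate: loose square steel plate, 80 x 80 x 10 mm, lying in its tray's seat with 2 mm of play; origin in the centre of its underside
- spray: bystander: small white bottle, diameter 34, 100 mm high, between the slides; origin in the centre of its underside
- spool: bystander: brass cylinder, diameter 32, 30 mm high; origin in the centre of its underside
- pinblock: bystander: dark steel block, 40 x 40 x 50 mm high; origin in the centre of its underside
- wrench: bystander: wrench lying flat at the left of the slides; origin under its middle
- driver: bystander: screwdriver lying at the right of the slides; origin under its middle
- cup: bystander: white mug, diameter 70, 80 mm high; origin in the centre of its underside
- spare: bystander: a second steel ring of the same size, lying on the bench itself; origin in the centre of its underside
Mind the look-alikes: they are no part of the job. What is shaped like the ring but black, green or orange is not meant.

How it is judged:
By the outcome, as a careful person would: the job done as asked, in the order asked, and still so for the second after the job is handed in, with the robot touching nothing.
It also fails if it takes over 59 s, if anything falls off the work surface, if the arm or the gripper's body presses on something with over 40 N, if the wrist force passes 120 N, or if a joint passes its speed limit or range.

## Working session

There is one attempt and no reset: what is moved stays moved. The work goes in short steps, Python scripts to look and compute and a tool call to move; the robot and the scene stay as the last step left them, time stands still between calls to the robot, and variables do not carry over. Pictures are saved under pics/ and viewed, at most 10 in all, crops included, and the job is handed in when it is done.

Besides the shell and the picture viewer there is one more tool, called by a JSON object that holds its "fn" and its "kwargs", one argument or row to a line. jog_arm: Moves the arm, as the interface text tells. Its arguments: {"type":"object","properties":{"steps":{"type":"array"},"newtons":{"type":"number"}},"required":["steps"]}

```bash
mkdir -p pics
python3 - <<'E'
from station import ctrl
import cv2,numpy as np
o=ctrl.get_obs();print({k:np.round(v,3).tolist() for k,v in o.items()})
for n in("top","side"):
    p,d=ctrl.get_image(n);cv2.imwrite(f"pics/{n}0.png",p[:,:,::-1]);np.savez(f"{n}0.npz",p=p,d=d)
    c=ctrl.camera_info(n);print(n,{k:np.round(v,3).tolist() for k,v in c.items()})
print(ctrl.camera_info("wrist"))
E
```

```text
{'t': 0.0, 'q': [-1.44, 0.053, 1.614, 0.0, 1.476, -0.119], 'dq': [-0.0, -0.001, 0.001, -0.0, 0.002, 0.0], 'effort': [0.002, -39.368, -37.017, -0.0, 0.007, 0.0], 'tool_pos': [0.154, -0.605, 0.23], 'tool_rot': [-3.115, -0.391, -0.0], 'contact_force': [0.898, -0.123, -0.324], 'wrist_torque': [0.039, -0.048, 0.012], 'grip_force': 0.0, 'opening': 0.085}
top {'camera_matrix': [[441.926, 0.0, 313.592], [0.0, 441.926, 196.718], [0.0, 0.0, 1.0]], 'R': [[0.019, -0.999, 0.03], [-0.985, -0.024, -0.174], [0.174, -0.027, -0.984]], 't': [-0.024, 0.564, 1.195]}
side {'camera_matrix': [[374.049, 0.0, 314.407], [0.0, 374.049, 198.739], [0.0, 0.0, 1.0]], 'R': [[-0.994, -0.109, -0.008], [-0.069, 0.682, -0.728], [0.085, -0.723, -0.686]], 't': [0.553, 0.083, 1.048]}
{'camera_matrix': array([[295.22309652,   0.        , 321.94304108],
       [  0.        , 295.22309652, 192.90608339],
       [  0.        ,   0.        ,   1.        ]]), 'T_tool_cam': array([[ 1.04518466e-03, -9.50958543e-01, -3.09316596e-01,
         7.86656040e-02],
       [ 9.99999449e-01,  9.62376053e-04,  4.20295426e-04,
        -1.95871694e-05],
       [-1.02004641e-04, -3.09316865e-01,  9.50959025e-01,
        -1.43993161e-01],
       [ 0.00000000e+00,  0.00000000e+00,  0.00000000e+00,
         1.00000000e+00]])}
```

View pics/top0.png

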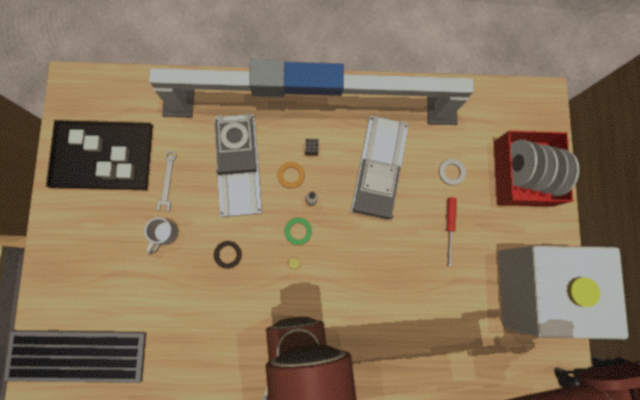

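View pics/side0.png

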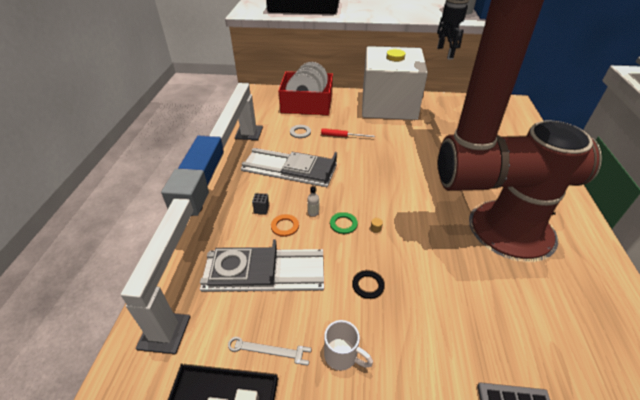

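The top view shows the ring tray on the left, home, with its lip near (237,172). The plate tray is on the right, drawn out, with its lip near (374,213). The spray bottle stands between them at (312,198). The side view agrees: lips near (275,258) and (333,168).

```bash
cat > h.py <<'E'
import numpy as np,cv2
from station import ctrl
def cloud(n,d):
    c=ctrl.camera_info(n);K=np.array(c["camera_matrix"]);v,u=np.mgrid[:400,:640]
    P=np.stack([(u-K[0,2])*d/K[0,0],(v-K[1,2])*d/K[1,1],d],-1)
    return (P-np.array(c["t"]))@np.array(c["R"])
E
python3 - <<'E'
from h import *
for n in("top","side"):
    f=np.load(n+"0.npz");X=cloud(n,f["d"]);x,y,z=X[...,0],X[...,1],X[...,2];g=f["p"].max(-1)
    roi=(f["d"]>0)&(x>.4)&(x<.85)
    for nm,lo,hi in(("ring",.08,.26),("plate",-.27,-.06)):
        r=roi&(y>lo)&(y<hi)
        print(n,nm,"bench z",np.median(z[r&(z<.012)]),"n",r.sum())
        dark=r&(g<95)&(z>.018)&(z<.075)
        P=X[dark];print(" dark",len(P),P.min(0).round(3),P.max(0).round(3),np.histogram(P[:,2],np.arange(.018,.076,.004))[0])
        L=X[r&(z>.046)&(z<.07)]
        if len(L)>5:
            m=np.median(L,0);vx,vy,x0,y0=cv2.fitLine(L[:,:2].astype(np.float32),cv2.DIST_HUBER,0,.01,.01).ravel()
            s=(L[:,:2]-m[:2])@[vx,vy];e=[np.array([x0,y0])]
            print(" lip",len(L),m.round(4),"dir",vx,vy,"z max",np.percentile(L[:,2],[5,50,95]).round(4),"mid",(m[:2]+(s.min()+s.max())/2*np.array([vx,vy])).round(4),"len",np.ptp(s))
    T=f["p"]
def crop(n,x0,y0,x1,y1,k):
    return cv2.resize(np.load(n+"0.npz")["p"][y0:y1,x0:x1,::-1],None,fx=k,fy=k,interpolation=cv2.INTER_CUBIC)
cv2.imwrite("pics/c0.png",crop("top",200,100,420,225,3.6))
E
```

```text
top ring bench z 0.0005190678554500632 n 10419
 dark 902 [0.628 0.155 0.021] [0.796 0.26  0.063] [  9 140 418 153  17  18  11  10  19  57  45   5   0   0]
 lip 145 [0.6377 0.2067 0.0571] dir 0.12729816 -0.9918645 z max [0.0491 0.0571 0.0616] mid [0.6377 0.207 ] len 0.10486066284408155
top plate bench z 0.00019030676056873685 n 11533
 dark 415 [ 0.51  -0.236  0.019] [ 0.677 -0.125  0.066] [  7  77 154  61  12   9   9   8  14  39  22   3   0   0]
 lip 145 [ 0.5238 -0.1803  0.0569] dir 0.19663122 0.9804775 z max [0.0485 0.0569 0.0612] mid [ 0.5238 -0.1801] len 0.11230287795495009
side ring bench z -3.9939664238057954e-05 n 10343
 dark 1067 [0.626 0.157 0.02 ] [0.786 0.26  0.06 ] [  2 150 738  40   3   8   8   7   7  68  36   0   0   0]
 lip 135 [0.6352 0.2098 0.0573] dir 0.11668157 -0.99316937 z max [0.0503 0.0573 0.0594] mid [0.6354 0.2075] len 0.10441198129182425
side plate bench z -9.884349182823094e-05 n 6420
 dark 544 [ 0.511 -0.237  0.018] [ 0.681 -0.124  0.06 ] [ 26 103 294  26   9   9  10   8  10  35  14   0   0   0]
 lip 82 [ 0.5229 -0.1733  0.0568] dir 0.19182807 0.98142856 z max [0.0486 0.0568 0.0595] mid [ 0.5217 -0.1796] len 0.11164176056949926
```

View pics/c0.png

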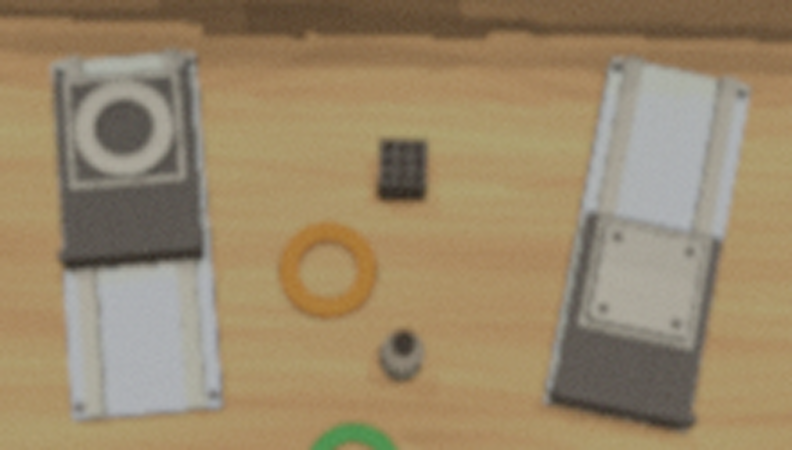

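Both views agree within about 2 mm. The ring lip is at (0.636, 0.2075, 0.058), yaw about +7°. The plate lip is at (0.523, -0.180, 0.058), yaw about -11°. Next I check the gantry clearance and plan the offsets.

```bash
cat >> h.py <<'E'
from scipy.spatial.transform import Rotation as R
RING=(np.array([.6365,.2075]),np.deg2rad(6.9)); PLATE=(np.array([.523,-.180]),np.deg2rad(-11.2))
def go(lip,dx,z,dy=0):
    "remaining shift in tool axes (tool down assumed kept) and turn so that tool x lies along the rails"
    o=ctrl.get_obs();T=R.from_rotvec(o["tool_rot"]);M=T.as_matrix();p,a=lip
    t=np.r_[p+dx*np.array([np.cos(a),np.sin(a)])+dy*np.array([-np.sin(a),np.cos(a)]),z]
    G=np.array([[np.cos(a),np.sin(a),0],[np.sin(a),-np.cos(a),0],[0,0,-1]])
    print("t",round(o["t"],2),"pos",np.round(o["tool_pos"],4),"F",np.round(o["contact_force"],1),"open",o["opening"])
    print("target",t.round(4),"tool shift now",(M.T@(t-o["tool_pos"])).round(4),"turn deg",np.rad2deg((T.inv()*R.from_matrix(G)).as_rotvec()).round(2),"shift in goal axes",(G.T@(t-o["tool_pos"])).round(4))
E
python3 - <<'E'
from h import *
f=np.load("top0.npz");X=cloud("top",f["d"]);z=X[...,2];x=X[...,0];y=X[...,1]
for lo,hi in((.1,.3),(-.25,-.05)):
    r=(z>.1)&(x>.6)&(y>lo)&(y<hi);print("gantry",np.percentile(X[r],[1,50,99],axis=0).round(3))
r=(z>.06)&(x>.4)&(x<.72)&(abs(y)<.12);print("spray",np.median(X[r],0).round(3),X[r].max(0).round(3))
go(RING,.028,.15);go(PLATE,-.04,.15)
E
```

```text
gantry [[0.823 0.101 0.142]
 [0.844 0.172 0.191]
 [0.895 0.297 0.211]]
gantry [[ 0.826 -0.248  0.153]
 [ 0.843 -0.14   0.189]
 [ 0.89  -0.052  0.205]]
spray [ 0.559 -0.005  0.071] [0.579 0.01  0.107]
t 0.1 pos [ 0.1544 -0.605   0.2302] F [1.2 0.9 0.3] open 0.08541614071818444
target [0.6643 0.2109 0.15  ] tool shift now [ 0.6957 -0.6644  0.0816] turn deg [-0.11 -0.01  7.41] shift in goal axes [ 0.6042 -0.7487  0.0802]
t 0.1 pos [ 0.1544 -0.605   0.2302] F [1.2 0.9 0.3] open 0.08541614071818444
target [ 0.4838 -0.1722  0.15  ] tool shift now [ 0.4261 -0.3378  0.0809] turn deg [-1.100e-01  1.000e-02  2.551e+01] shift in goal axes [ 0.239  -0.4885  0.0802]
```

{"fn": "jog_arm", "kwargs": {
  "steps": [
    {"delta_rot":[-0.1,0,7.4],"linear":[0,0,0],"grip":0},
    {"delta_rot":[0,0,0],"linear":[0.025,-0.031,0],"grip":0},
    {"delta_rot":[0,0,0],"linear":[0.025,-0.031,0],"grip":0},
    {"delta_rot":[0,0,0],"linear":[0.025,-0.031,0],"grip":0},
    {"delta_rot":[0,0,0],"linear":[0.025,-0.031,0],"grip":0},
    {"delta_rot":[0,0,0],"linear":[0.025,-0.031,0],"grip":0},
    {"delta_rot":[0,0,0],"linear":[0.025,-0.031,0],"grip":0},
    {"delta_rot":[0,0,0],"linear":[0.025,-0.031,0],"grip":0},
    {"delta_rot":[0,0,0],"linear":[0.025,-0.031,0],"grip":0},
    {"delta_rot":[0,0,0],"linear":[0.025,-0.031,0],"grip":0}
  ],
  "newtons": 20
}}

```text
t: 1.1
tool_pos: [0.3447, -0.2999, 0.2304]
tool_rot: [3.135, 0.189, 0.0]
contact_force: [0.7, 0.1, -0.3]
opening: -0.0003
grip_force: 0.0
```

{"fn": "jog_arm", "kwargs": {
  "steps": [
    {"delta_rot":[0,0,0],"linear":[0.025,-0.031,0],"grip":0},
    {"delta_rot":[0,0,0],"linear":[0.025,-0.031,0],"grip":0},
    {"delta_rot":[0,0,0],"linear":[0.025,-0.031,0],"grip":0},
    {"delta_rot":[0,0,0],"linear":[0.025,-0.031,0],"grip":0},
    {"delta_rot":[0,0,0],"linear":[0.025,-0.031,0],"grip":0},
    {"delta_rot":[0,0,0],"linear":[0.025,-0.031,0],"grip":0},
    {"delta_rot":[0,0,0],"linear":[0.025,-0.031,0],"grip":0},
    {"delta_rot":[0,0,0],"linear":[0.025,-0.031,0],"grip":0},
    {"delta_rot":[0,0,0],"linear":[0.025,-0.031,0],"grip":0},
    {"delta_rot":[0,0,0],"linear":[0.025,-0.031,0],"grip":0}
  ]
}}

```text
t: 2.1
tool_pos: [0.5555, 0.038, 0.2298]
tool_rot: [3.134, 0.19, -0.001]
contact_force: [0.2, 0.3, 1.1]
opening: -0.0002
grip_force: 0.0
```

```bash
python3 -c "
from h import *
go(RING,.028,.12)"
```

```text
t 2.1 pos [0.5555 0.038  0.2298] F [0.2 0.3 1.1] open -0.00019130557500930223
target [0.6643 0.2109 0.12  ] tool shift now [ 0.1289 -0.1587  0.1094] turn deg [0.1  0.04 0.03] shift in goal axes [ 0.1288 -0.1586  0.1098]
```

{"fn": "jog_arm", "kwargs": {
  "steps": [
    {"delta_rot":[0,0,0],"linear":[0.0258,-0.0317,0],"grip":0},
    {"delta_rot":[0,0,0],"linear":[0.0258,-0.0317,0],"grip":0},
    {"delta_rot":[0,0,0],"linear":[0.0258,-0.0317,0],"grip":0},
    {"delta_rot":[0,0,0],"linear":[0.0258,-0.0317,0],"grip":0},
    {"delta_rot":[0,0,0],"linear":[0.0256,-0.0317,0],"grip":0},
    {"delta_rot":[0,0,0],"linear":[0,0,0.03],"grip":0},
    {"delta_rot":[0,0,0],"linear":[0,0,0.03],"grip":0},
    {"delta_rot":[0,0,0],"linear":[0,0,0.03],"grip":0},
    {"delta_rot":[0,0,0],"linear":[0,0,0.02],"grip":0},
    {"delta_rot":[0,0,0],"linear":[0,0,0],"grip":0}
  ]
}}

```text
t: 3.1
tool_pos: [0.6608, 0.2084, 0.1145]
tool_rot: [3.133, 0.189, -0.014]
contact_force: [-1.4, -0.1, -1.9]
opening: 0.0002
grip_force: 0.0
```

```bash
python3 -c "
from h import *
go(RING,.028,.038)
for n in ('wrist','side'):
    p,d=ctrl.get_image(n);cv2.imwrite(f'pics/{n}1.png',p[:,:,::-1])
a=cv2.imread('pics/wrist1.png');b=cv2.imread('pics/side1.png')[200:330,170:370]
cv2.imwrite('pics/m1.png',np.hstack([cv2.resize(a,(480,300)),cv2.resize(b,(320,300))]))"
```

```text
t 3.1 pos [0.6608 0.2084 0.1145] F [-1.4 -0.1 -1.9] open 0.00017510371332393878
target [0.6643 0.2109 0.038 ] tool shift now [ 0.0044 -0.0023  0.0765] turn deg [0.14 0.52 0.02] shift in goal axes [ 0.0038 -0.0021  0.0765]
```

View pics/m1.png

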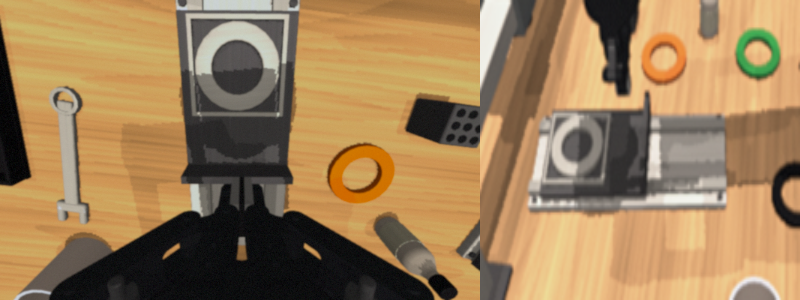

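The wrist view shows the fingertip pixel almost on the lip (240,180). With the parallax from the 57 mm height difference, that puts the tip about 28 mm behind the lip, over bare deck and laterally centred. The side view agrees, so I descend.

{"fn": "jog_arm", "kwargs": {
  "steps": [
    {"delta_rot":[0,0,0],"linear":[0.002,-0.002,0.02],"grip":0},
    {"delta_rot":[0,0,0],"linear":[0,0,0.02],"grip":0},
    {"delta_rot":[0,0,0],"linear":[0,0,0.015],"grip":0},
    {"delta_rot":[0,0,0],"linear":[0,0,0.01],"grip":0},
    {"delta_rot":[0,0,0],"linear":[0,0,0.007],"grip":0},
    {"delta_rot":[0,0,0],"linear":[0,0,0],"grip":0},
    {"delta_rot":[0,0,0],"linear":[0,0,0],"grip":0}
  ]
}}

```text
t: 3.9
tool_pos: [0.6662, 0.2111, 0.0487]
tool_rot: [3.134, 0.189, 0.002]
contact_force: [0.7, 0.1, 0.4]
opening: 0.0001
grip_force: 0.0
```

```bash
python3 -c "
from h import *
go(RING,.015,.038)"
```

```text
t 3.9 pos [0.6662 0.2111 0.0487] F [0.7 0.1 0.4] open 0.0001137419677941292
target [0.6514 0.2093 0.038 ] tool shift now [-0.015   0.      0.0107] turn deg [ 0.09 -0.06  0.01] shift in goal axes [-0.015   0.      0.0107]
```

{"fn": "jog_arm", "kwargs": {
  "steps": [
    {"delta_rot":[0,0,0],"linear":[0,0,0.006],"grip":0},
    {"delta_rot":[0,0,0],"linear":[0,0,0.004],"grip":0},
    {"delta_rot":[0,0,0],"linear":[0,0,0],"grip":0},
    {"delta_rot":[0,0,0],"linear":[-0.005,0,0],"grip":0},
    {"delta_rot":[0,0,0],"linear":[-0.005,0,0],"grip":0},
    {"delta_rot":[0,0,0],"linear":[-0.005,0,0],"grip":0},
    {"delta_rot":[0,0,0],"linear":[-0.008,0,0],"grip":0},
    {"delta_rot":[0,0,0],"linear":[-0.008,0,0],"grip":0},
    {"delta_rot":[0,0,0],"linear":[-0.008,0,0],"grip":0},
    {"delta_rot":[0,0,0],"linear":[-0.008,0,0],"grip":0}
  ]
}}

```text
t: 4.9
tool_pos: [0.6187, 0.2055, 0.0384]
tool_rot: [3.135, 0.189, 0.002]
contact_force: [3.2, 0.9, -1.5]
opening: 0.0001
grip_force: 1.7
```

```bash
python3 -c "
from h import *
go(RING,.015-.12,.038)"
```

```text
t 4.9 pos [0.6187 0.2055 0.0384] F [ 3.2  0.9 -1.5] open 0.00014368526523105492
target [0.5323 0.1949 0.038 ] tool shift now [-0.0871  0.0001  0.0003] turn deg [ 0.08 -0.06  0.01] shift in goal axes [-0.0871  0.0002  0.0004]
```

Force along +x is about 3 N, so the tip is hooked on the lip and the tray is moving. I keep drawing.

{"fn": "jog_arm", "kwargs": {
  "steps": [
    {"delta_rot":[0,0,0],"linear":[-0.009,0,0],"grip":0},
    {"delta_rot":[0,0,0],"linear":[-0.009,0,0],"grip":0},
    {"delta_rot":[0,0,0],"linear":[-0.009,0,0],"grip":0},
    {"delta_rot":[0,0,0],"linear":[-0.009,0,0],"grip":0},
    {"delta_rot":[0,0,0],"linear":[-0.009,0,0],"grip":0},
    {"delta_rot":[0,0,0],"linear":[-0.009,0,0],"grip":0},
    {"delta_rot":[0,0,0],"linear":[-0.009,0,0],"grip":0},
    {"delta_rot":[0,0,0],"linear":[-0.007,0,0],"grip":0},
    {"delta_rot":[0,0,0],"linear":[-0.004,0,0],"grip":0},
    {"delta_rot":[0,0,0],"linear":[-0.003,0,0],"grip":0}
  ]
}}

```text
t: 5.9
tool_pos: [0.5423, 0.1959, 0.0381]
tool_rot: [3.134, 0.189, 0.0]
contact_force: [2.9, 1.8, 0.3]
opening: 0.0001
grip_force: 1.4
```

{"fn": "jog_arm", "kwargs": {
  "steps": [
    {"delta_rot":[0,0,0],"linear":[-0.002,0,0],"grip":0},
    {"delta_rot":[0,0,0],"linear":[-0.002,0,0],"grip":0},
    {"delta_rot":[0,0,0],"linear":[-0.002,0,0],"grip":0}
  ]
}}

```text
t: 6.2
tool_pos: [0.5368, 0.1953, 0.0381]
tool_rot: [3.134, 0.189, 0.001]
contact_force: [1.8, 1.6, 1.2]
opening: -0.0002
grip_force: 1.4
```

```bash
python3 -c "
from h import *
go(RING,.015-.12,.038)"
```

```text
t 6.2 pos [0.5368 0.1953 0.0381] F [1.8 1.6 1.2] open -0.00017253444170144981
target [0.5323 0.1949 0.038 ] tool shift now [-0.0045 -0.0002  0.0001] turn deg [ 0.11 -0.01  0.01] shift in goal axes [-0.0045 -0.0002  0.0001]
```

{"fn": "jog_arm", "kwargs": {
  "steps": [
    {"delta_rot":[0,0,0],"linear":[-0.0015,0,0],"grip":0},
    {"delta_rot":[0,0,0],"linear":[-0.0015,0,0],"grip":0},
    {"delta_rot":[0,0,0],"linear":[-0.0015,0,0],"grip":0},
    {"delta_rot":[0,0,0],"linear":[-0.0015,0,0],"grip":0}
  ]
}}

```text
t: 6.6
tool_pos: [0.5331, 0.1948, 0.0382]
tool_rot: [3.135, 0.189, 0.011]
contact_force: [14.9, 2.4, -8.0]
opening: -0.0002
grip_force: 7.2
```

{"fn": "jog_arm", "kwargs": {
  "steps": [
    {"delta_rot":[0,0,0],"linear":[-0.0015,0,0],"grip":0},
    {"delta_rot":[0,0,0],"linear":[-0.0015,0,0],"grip":0}
  ]
}}

```text
t: 6.8
tool_pos: [0.5331, 0.1949, 0.0384]
tool_rot: [3.136, 0.189, 0.024]
contact_force: [24.9, 4.9, -17.0]
opening: 0.0
grip_force: 12.6
```

The stop is reached: the TCP stays at 0.5331 while the force rises to 25 N. I back off from the lip and lift.

{"fn": "jog_arm", "kwargs": {
  "steps": [
    {"delta_rot":[0,0,0],"linear":[0.005,0,0],"grip":0},
    {"delta_rot":[0,0,0],"linear":[0.006,0,0],"grip":0},
    {"delta_rot":[0,0,0],"linear":[0.006,0,0],"grip":0},
    {"delta_rot":[0,0,0],"linear":[0,0,-0.02],"grip":0},
    {"delta_rot":[0,0,0],"linear":[0,0,-0.03],"grip":0},
    {"delta_rot":[0,0,0],"linear":[0,0,-0.04],"grip":0},
    {"delta_rot":[0,0,0],"linear":[0,0,-0.04],"grip":0},
    {"delta_rot":[0,0,0],"linear":[0,0,-0.03],"grip":0},
    {"delta_rot":[0,0,0],"linear":[0,0,0],"grip":0}
  ]
}}

```text
t: 7.7
tool_pos: [0.5473, 0.1972, 0.2041]
tool_rot: [3.135, 0.19, 0.014]
contact_force: [2.2, 0.1, 0.6]
opening: -0.0001
grip_force: 0.0
```

```bash
python3 -c "
from h import *
p,d=ctrl.get_image('side');X=cloud('side',d);x,y,z=X[...,0],X[...,1],X[...,2]
L=X[(d>0)&(x>.45)&(x<.7)&(y>.1)&(y<.26)&(z>.046)&(z<.07)];print(len(L),np.median(L,0))
a=RING[1];u=np.array([np.cos(a),np.sin(a)]);print('lip along rail vs start(side .6352)',np.median((L[:,:2]-RING[0])@u))
cv2.imwrite('pics/s2.png',p[:,:,::-1])
go(PLATE,-.035,.18)"
```

```text
132 [0.51575652 0.20133683 0.05739257]
lip along rail vs start(side .6352) -0.12014975621985807
t 7.75 pos [0.5458 0.1969 0.2009] F [0.8 0.3 0.1] open -1.662496560190312e-05
target [ 0.4887 -0.1732  0.18  ] tool shift now [-0.1014  0.3605  0.021 ] turn deg [ 0.05 -0.26 18.12] shift in goal axes [0.0158 0.3742 0.0209]
```

View pics/s2.png

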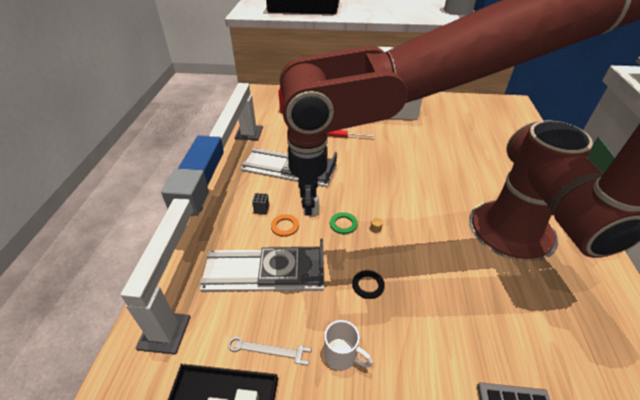

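The ring tray is out by 120 mm, with its lip at (322,258) and the ring still in its seat at (280,262). Next I go in front of the plate lip.

{"fn": "jog_arm", "kwargs": {
  "steps": [
    {"delta_rot":[0,0,6.05],"linear":[0,0,0],"grip":0},
    {"delta_rot":[0,0,6.05],"linear":[0,0,0],"grip":0},
    {"delta_rot":[0,0,6.05],"linear":[0,0,0],"grip":0},
    {"delta_rot":[0,0,0],"linear":[0,0.045,0],"grip":0},
    {"delta_rot":[0,0,0],"linear":[0,0.045,0],"grip":0},
    {"delta_rot":[0,0,0],"linear":[0,0.045,0],"grip":0},
    {"delta_rot":[0,0,0],"linear":[0,0.045,0],"grip":0},
    {"delta_rot":[0,0,0],"linear":[0,0.045,0],"grip":0},
    {"delta_rot":[0,0,0],"linear":[0,0.045,0],"grip":0},
    {"delta_rot":[0,0,0],"linear":[0,0.045,0],"grip":0}
  ]
}}

```text
t: 8.75
tool_pos: [0.4813, -0.1135, 0.1961]
tool_rot: [3.126, -0.307, -0.006]
contact_force: [0.1, 0.3, 0.3]
opening: 0.0001
grip_force: 0.0
```

{"fn": "jog_arm", "kwargs": {
  "steps": [
    {"delta_rot":[0,0,0],"linear":[0,0.045,0],"grip":0},
    {"delta_rot":[0,0,0],"linear":[0,0.015,0],"grip":0},
    {"delta_rot":[0,0,0],"linear":[0,0,0],"grip":0},
    {"delta_rot":[0,0,0],"linear":[0,0,0],"grip":0}
  ]
}}

```text
t: 9.15
tool_pos: [0.471, -0.1703, 0.1973]
tool_rot: [-3.126, 0.308, 0.003]
contact_force: [0.6, 1.0, -0.3]
opening: 0.0001
grip_force: 0.0
```

```bash
python3 -c "
from h import *
go(PLATE,-.035,.042)"
```

```text
t 9.15 pos [ 0.471  -0.1703  0.1973] F [ 0.6  1.  -0.3] open 0.00012942985544271926
target [ 0.4887 -0.1732  0.042 ] tool shift now [ 0.0182 -0.0006  0.1552] turn deg [ 0.01  0.11 -0.05] shift in goal axes [ 0.0179 -0.0006  0.1553]
```

{"fn": "jog_arm", "kwargs": {
  "steps": [
    {"delta_rot":[0,0,0],"linear":[0,0,0.04],"grip":0},
    {"delta_rot":[0,0,0],"linear":[0,0,0.04],"grip":0},
    {"delta_rot":[0,0,0],"linear":[0,0,0.035],"grip":0},
    {"delta_rot":[0,0,0],"linear":[0,0,0.025],"grip":0},
    {"delta_rot":[0,0,0],"linear":[0,0,0.017],"grip":0},
    {"delta_rot":[0,0,0],"linear":[0,0,0],"grip":0},
    {"delta_rot":[0,0,0],"linear":[0.01,0,0],"grip":0},
    {"delta_rot":[0,0,0],"linear":[0.01,0,0],"grip":0},
    {"delta_rot":[0,0,0],"linear":[0.008,0,0],"grip":0},
    {"delta_rot":[0,0,0],"linear":[0.005,0,0],"grip":0}
  ]
}}

```text
t: 10.15
tool_pos: [0.5059, -0.1785, 0.0431]
tool_rot: [3.124, -0.307, 0.005]
contact_force: [-0.5, -0.6, -0.2]
opening: -0.0
grip_force: 0.0
```

{"fn": "jog_arm", "kwargs": {
  "steps": [
    {"delta_rot":[0,0,0],"linear":[0.004,0,0],"grip":0},
    {"delta_rot":[0,0,0],"linear":[0.005,0,0],"grip":0},
    {"delta_rot":[0,0,0],"linear":[0.008,0,0],"grip":0},
    {"delta_rot":[0,0,0],"linear":[0.008,0,0],"grip":0},
    {"delta_rot":[0,0,0],"linear":[0.008,0,0],"grip":0}
  ]
}}

```text
t: 10.65
tool_pos: [0.5366, -0.1841, 0.0415]
tool_rot: [3.126, -0.308, -0.0]
contact_force: [-3.5, 2.9, 3.0]
opening: 0.0002
grip_force: 1.7
```

```bash
python3 -c "
from h import *
go(PLATE,.12-.015,.04)"
```

```text
t 10.65 pos [ 0.5366 -0.1841  0.0415] F [-3.5  2.9  3. ] open 0.00018700013044182717
target [ 0.626  -0.2004  0.04  ] tool shift now [ 0.0908 -0.0015  0.0015] turn deg [ 0.06  0.01 -0.04] shift in goal axes [ 0.0908 -0.0014  0.0015]
```

{"fn": "jog_arm", "kwargs": {
  "steps": [
    {"delta_rot":[0,0,0],"linear":[0.009,0,0],"grip":0},
    {"delta_rot":[0,0,0],"linear":[0.009,0,0],"grip":0},
    {"delta_rot":[0,0,0],"linear":[0.009,0,0],"grip":0},
    {"delta_rot":[0,0,0],"linear":[0.009,0,0],"grip":0},
    {"delta_rot":[0,0,0],"linear":[0.009,0,0],"grip":0},
    {"delta_rot":[0,0,0],"linear":[0.009,0,0],"grip":0},
    {"delta_rot":[0,0,0],"linear":[0.009,0,0],"grip":0},
    {"delta_rot":[0,0,0],"linear":[0.008,0,0],"grip":0},
    {"delta_rot":[0,0,0],"linear":[0.006,0,0],"grip":0},
    {"delta_rot":[0,0,0],"linear":[0.004,0,0],"grip":0}
  ]
}}

```text
t: 11.65
tool_pos: [0.6163, -0.2003, 0.0416]
tool_rot: [3.125, -0.307, 0.001]
contact_force: [-2.4, 1.9, -0.3]
opening: 0.0004
grip_force: 1.5
```

{"fn": "jog_arm", "kwargs": {
  "steps": [
    {"delta_rot":[0,0,0],"linear":[0.002,0,0],"grip":0},
    {"delta_rot":[0,0,0],"linear":[0.002,0,0],"grip":0},
    {"delta_rot":[0,0,0],"linear":[0.002,0,0],"grip":0}
  ]
}}

```text
t: 11.95
tool_pos: [0.6215, -0.2014, 0.0417]
tool_rot: [3.125, -0.308, 0.0]
contact_force: [-2.1, 2.1, -0.9]
opening: -0.0003
grip_force: 1.4
```

```bash
python3 -c "
from h import *
go(PLATE,.12-.015,.04)"
```

```text
t 11.95 pos [ 0.6215 -0.2014  0.0417] F [-2.1  2.1 -0.9] open -0.0002846002215511156
target [ 0.626  -0.2004  0.04  ] tool shift now [ 0.0042 -0.0019  0.0017] turn deg [ 0.11 -0.03 -0.04] shift in goal axes [ 0.0042 -0.0019  0.0017]
```

{"fn": "jog_arm", "kwargs": {
  "steps": [
    {"delta_rot":[0,0,0],"linear":[0.0015,0,0],"grip":0},
    {"delta_rot":[0,0,0],"linear":[0.0015,0,0],"grip":0},
    {"delta_rot":[0,0,0],"linear":[0.0015,0,0],"grip":0}
  ]
}}

```text
t: 12.25
tool_pos: [0.6256, -0.2022, 0.0416]
tool_rot: [3.125, -0.307, -0.001]
contact_force: [-7.2, 3.2, 2.6]
opening: 0.0001
grip_force: 3.8
```

{"fn": "jog_arm", "kwargs": {
  "steps": [
    {"delta_rot":[0,0,0],"linear":[0.0015,0,0],"grip":0},
    {"delta_rot":[0,0,0],"linear":[0.0015,0,0],"grip":0}
  ]
}}

```text
t: 12.45
tool_pos: [0.6256, -0.2021, 0.0417]
tool_rot: [3.126, -0.307, -0.015]
contact_force: [-19.6, 4.3, 10.6]
opening: 0.0001
grip_force: 9.6
```

The tray is at its home stop: the TCP no longer moves and the force has risen to 20 N. I back off, lift and verify.

{"fn": "jog_arm", "kwargs": {
  "steps": [
    {"delta_rot":[0,0,0],"linear":[-0.006,0,0],"grip":0},
    {"delta_rot":[0,0,0],"linear":[-0.012,0,0],"grip":0},
    {"delta_rot":[0,0,0],"linear":[-0.02,0,0],"grip":0},
    {"delta_rot":[0,0,0],"linear":[-0.02,0,-0.03],"grip":0},
    {"delta_rot":[0,0,0],"linear":[-0.02,0,-0.04],"grip":0},
    {"delta_rot":[0,0,0],"linear":[-0.03,0,-0.04],"grip":0},
    {"delta_rot":[0,0,0],"linear":[-0.03,0,-0.04],"grip":0},
    {"delta_rot":[0,0,0],"linear":[-0.03,0,0],"grip":0},
    {"delta_rot":[0,0,0],"linear":[0,0,0],"grip":0},
    {"delta_rot":[0,0,0],"linear":[0,0,0],"grip":0}
  ]
}}

```text
t: 13.45
tool_pos: [0.4648, -0.1702, 0.1925]
tool_rot: [3.123, -0.308, 0.006]
contact_force: [1.2, -0.5, 0.0]
opening: 0.0004
grip_force: 0.0
```

```bash
python3 -c "
from h import *
for n in('top','side'):
    p,d=ctrl.get_image(n);X=cloud(n,d);x,y,z=X[...,0],X[...,1],X[...,2];cv2.imwrite(f'pics/{n}3.png',p[:,:,::-1])
    for nm,T,lo,hi in(('ring',RING,.13,.26),('plate',PLATE,-.27,-.13)):
        L=X[(d>0)&(x>.45)&(x<.72)&(y>lo)&(y<hi)&(z>.046)&(z<.066)];a=T[1]
        if len(L): print(n,nm,len(L),np.median((L[:,:2]-T[0])@[np.cos(a),np.sin(a)]))
a=cv2.imread('pics/top3.png')[50:280,120:480];b=cv2.imread('pics/side3.png')[80:310,190:390]
cv2.imwrite('pics/f.png',np.hstack([cv2.resize(a,(500,320)),cv2.resize(b,(278,320))]))"
```

```text
top ring 146 -0.11847642055402215
top plate 145 0.12015857827405206
side ring 128 -0.12026405436060143
side plate 95 0.11665870534234599
```

View pics/f.png

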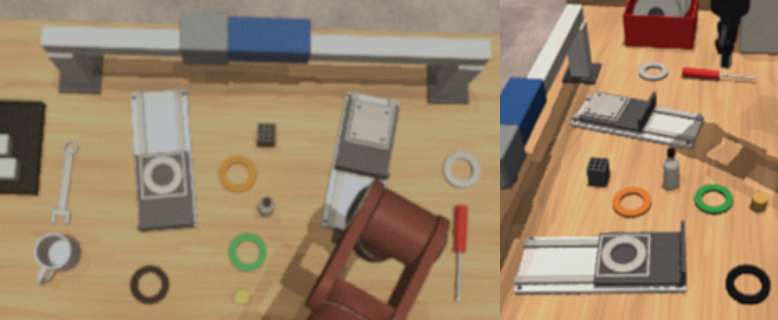

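The ring tray is fully out with the ring seated at (162,175). The plate tray is fully home with the plate seated at (370,127). The bystanders have not moved and the arm is clear of everything.

```bash
python3 -c "
from station import ctrl
print(ctrl.finish_job())"
```

```text
the job is handed in; nothing more can be done
None
```

The ring's tray is fully out at its stop and the plate's tray is fully home, in that order; ring and plate are still seated, nothing else moved, and the job was handed in at about 13.6 s.

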